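Finish the nougat tower, then hold the display case open

TASK

Finish the crosswise tower of nougat bars on the serving board: lay the two loose bars on top as the third layer, crosswise to the layer beneath and squarely above the two bottom bars. Then lift the display case's front flap to 60 degrees from shut, so that it sticks straight out level, and finish still holding it there with the gripper, so that I can set the board inside. Don't drop the bars or let the flap fall, and leave the board and everything else on the counter where they are.

Things in the scene. Friction and masses are not known exactly. Their poses are not given: they have to be found in the camera images.
- case: counter-top display case, fixed: walnut plinth 266 x 306 mm, 35 mm high, clear acrylic sides and back, walnut top 279 mm above the counter, small tins inside at the back. Origin at the centre of its underside, x into the case away from its front flap, y along the hinge, z up. The flap's hinge line runs along y straight above the origin, 265 mm up.
- flap (a joint): clear acrylic front flap of the case, 302 mm wide, 260 mm from hinge (its top edge) to free edge, 5 mm thick, about 0.4 kg. Radians: 0 shut, hanging 60 degrees below level on the case's -x side, free edge 40 mm above the counter; grows as the free edge swings out and up; 1.047 = level, pointing to -x; stop at 1.75. No stay: let go anywhere, it falls shut.
- flap_knob (a point): grip point in the round head (29 mm across, 22 mm long, axis square to the flap) of the brass knob at mid-width of the flap; 29 mm off the acrylic's face. Moves with the flap: shut, 142 mm before (case -x) and 178 mm below the hinge line; flap level, 225 mm before and 34 mm above it. Its axes are the case's when shut and turn with the flap.
- flap_hinge (a point): middle of the flap's hinge line, 265 mm above the counter; the hinge runs along the case's y
- board: square pale wooden board, 170 x 170 x 12 mm, 0.7 kg, loose on the counter; origin at the centre of its underside, x and y along its sides. The tower is centred on it: bottom layer two bars along its x at y = -50 and +50 mm, second layer two bars along its y at x = -50 and +50 mm (within a few mm). The third layer goes like the first, undersides 52 mm above the board's origin.
- bar_a: nougat bar in a kraft-card carton with a pale paper band round its middle, 150 x 38 x 20 mm (length along its own x, width y, height z), about 130 g; all six bars are alike; origin at the centre of its underside. In the bottom layer, on the board's -y side
- bar_b: nougat bar in a kraft-card carton with a pale paper band round its middle, 150 x 38 x 20 mm (length along its own x, width y, height z), about 130 g; all six bars are alike; origin at the centre of its underside. In the bottom layer, on the board's +y side
- bar_c: nougat bar in a kraft-card carton with a pale paper band round its middle, 150 x 38 x 20 mm (length along its own x, width y, height z), about 130 g; all six bars are alike; origin at the centre of its underside. In the second layer, on the board's -x side
- bar_d: nougat bar in a kraft-card carton with a pale paper band round its middle, 150 x 38 x 20 mm (length along its own x, width y, height z), about 130 g; all six bars are alike; origin at the centre of its underside. In the second layer, on the board's +x side
- bar_e: nougat bar in a kraft-card carton with a pale paper band round its middle, 150 x 38 x 20 mm (length along its own x, width y, height z), about 130 g; all six bars are alike; origin at the centre of its underside. Lies loose and flat on the counter
- bar_f: nougat bar in a kraft-card carton with a pale paper band round its middle, 150 x 38 x 20 mm (length along its own x, width y, height z), about 130 g; all six bars are alike; origin at the centre of its underside. Lies loose and flat on the counter
- tin: flat steel sweets tin, 123 x 73 x 26 mm, with a paper label; a bystander; origin at the centre of its underside
- jar: glass jar of sweets with a wooden stopper, 76 mm across, 120 mm high; a bystander; origin at the centre of its underside
- scoop: steel sweets scoop with a wooden handle, lying, 210 x 58 x 30 mm; a bystander; origin under the joint of handle and pan, pan towards its x
- ribbon: spool of grey ribbon, 68 mm across, 30 mm high, lying flat; a bystander; origin at the centre of its underside
- giftbox: small card gift box tied with grey ribbon, 105 x 85 x 56 mm; a bystander; origin at the centre of its underside
- tongs: steel tongs lying on edge, about 180 x 60 x 18 mm; a bystander; origin at the middle, underside
- bowl: white ceramic bowl, 110 mm across, 50 mm high; a bystander; origin at the centre of its underside
There are look-alikes about, which are no part of the job. What is shaped like the bar_b but turquoise is not meant.

How it is judged:
By the outcome, as a careful person would: the job done as asked, in the order asked, and still so for the second after the job is handed in, while the arm keeps its last pose, push and grip.
It also fails if it takes over 67 s, if anything falls off the work surface, if the arm or the gripper's body presses on something with over 40 N, if the wrist force passes 120 N, or if a joint passes its speed limit or range.

ROBOT

A 7-joint arm with a two-finger parallel gripper is mounted at the origin on the work surface. World frame = base frame: x ahead of the robot, y to its left, z up, the work surface at z = 0. Lengths are in m, angles in rad, forces in N, time in s.
With the tool pointing down it reaches from about 0.425 to 0.925 m from the base axis. Payload 6.8 kg.
Tool frame: the origin (TCP) lies between the finger pads; the fingertips stand finger_overhang ahead of it and the grasp point (between the pads) lies 6 mm ahead of it (finger_overhang is the distance from the TCP to the fingertips, in m); z points along the fingers, y is the line along which they close (so a half turn about z gives the same grasp; the last joint's range is limited). The gripper opens to 85 mm and grips with 20 to 120 N. Pads are 22 mm wide; open, the fingers measure 114 mm over their backs; the gripper's body (76 mm by 85 mm) begins 54 mm behind the grasp point. The pads swing forward as they close: fully open they stand 13 mm farther back than shut.
Start: joints at [-0.108, 0.477, 0.022, 1.555, -0.011, 1.109, -0.083], TCP at [0.675, 0, 0.256] pointing down, gripper open.
Joint ranges: [-2.96, 2.96], [-0.34, 2.1], [-1.41, 1.46], [0.24, 2.44], [-1.37, 4.51], [0.17, 1.92], [-2.96, 2.96]. Speed limits (rad/s): [2.39, 2.39, 3.14, 3.14, 3.14, 3.14, 3.14].

INTERFACE

Orientations are given as a unit quaternion [w, x, y, z].
In Python, from station import * gives the robot as it stands.
- The arm moves only by the tool drive_tool, never from a script. Its argument "increments" is a list of rows, each an object of numbers: "claw": the finger opening in m, from 0 to 0.0854; "dx", "dy", "dz": the shift along the tool's x, y, z in m; "wx", "wy", "wz": the turn, a rotation vector about the tool's x, y, z in degrees. A call has 1 to 20 rows; each row shifts and turns the commanded pose from where the row before left it, along the tool's axes as they then stand; what a row does not reach is not made up. A row lasts 1/8 s, in which the tool goes at most 62.5 mm and 10.7 degrees, less where a joint would pass 70% of its speed; a pose out of reach is approached as far as the arm can. A call with a gripper value outside its range is refused whole. The fingers move at their own pace and stop on an object; "newtons" is the grip in N (left out, the last holds). Time passes only in rows, so rows that do not move let the fingers close. It gives the time, the measured TCP pose, the force, the opening and the grip force at its end, in the units of the state.
- get_obs(): the state, without advancing time (a new reading comes with each control period).
- read_camera(name): name is "scene" or "side" or "wrist"; returns (picture, depth): 384x512x3 uint8, red, green, blue; 384x512 float32, m along the optical axis (not along the pixel's ray), 0 where there is no reading.
- calibration(name): a dict with "intrinsics" (3x3 intrinsics, pixels), "R" (3x3) and "t" (3): a world point X has camera coordinates R X + t; the wrist camera has in their place "mount" (4x4, takes a point from camera to tool coordinates, whose origin is the TCP and whose axes are the flange's). Camera axes: x right, y down, z forward; pixel columns grow to the right and rows downward; lengths in m; the calibration is good to about 2 mm. A picture is of the moment at which its call begins: read the wrist's pose just before it. calibration takes no time and is no camera call.
- hand_in(): hands the job in; it is judged then, once.
The state is a dict: "t": time; "q": joint angles; "joint_vel": joint speeds; "joint_torque": joint torques, N m; "eef_pos": TCP position; "tool_rot": TCP orientation; "contact_force": force on the tool from outside, world axes, zero at the start; "torque": the same for the moment, N m; "gripper_width": opening from 0.0 (shut) to 1.0 (fully open); "grasp_force": force on a finger pad.
Only numpy, scipy, OpenCV 4.12 (cv2) and the standard library are available. Lean on these libraries where they do the work, as an engineer would, in place of code of your own. Each camera call takes 0.05 s, during which the arm holds its last target. There are 200 camera calls.

## Working session

There is one attempt and no reset: what is moved stays moved. The work goes in short steps, Python scripts to look and compute and a tool call to move; the robot and the scene stay as the last step left them, time stands still between calls to the robot, and variables do not carry over. Pictures are saved under pics/ and viewed, at most 10 in all, crops included, and the job is handed in when it is done.

Besides the shell and the picture viewer there is one more tool, called after ">>>" in YAML: its name, and indented under it one key for each argument. drive_tool: Moves the arm, as the interface text tells. Its arguments: {"type":"object","properties":{"increments":{"type":"array","items":{"type":"object","properties":{"claw":{"type":"number"},"dx":{"type":"number"},"dy":{"type":"number"},"dz":{"type":"number"},"wx":{"type":"number"},"wy":{"type":"number"},"wz":{"type":"number"}}}},"newtons":{"type":"number"}},"required":["increments"]}

```bash
mkdir -p pics; ls
python3 - <<'E'
from station import *
import cv2, numpy as np
o=get_obs(); print({k:np.round(v,3) for k,v in o.items()})
for n in ["scene","side"]:
    p,d=read_camera(n); cv2.imwrite(f"pics/{n}0.png",p[:,:,::-1]); np.savez(f"{n}0.npz",p=p,d=d)
    c=calibration(n); print(n,c)
E
```

```text
pics
{'t': np.float64(0.0), 'q': array([-0.108,  0.478,  0.022,  1.556, -0.011,  1.109, -0.083]), 'joint_vel': array([ 0.   , -0.   ,  0.002,  0.001, -0.002,  0.   ,  0.   ]), 'joint_torque': array([-1.0000e-03, -5.9644e+01,  1.6080e+00, -2.8119e+01,  1.2000e-02,
        9.0000e-03,  0.0000e+00]), 'eef_pos': array([ 0.674, -0.   ,  0.255]), 'tool_rot': array([-0.001,  0.707,  0.707, -0.001]), 'contact_force': array([ 0.814, -0.293,  0.134]), 'torque': array([ 0.022, -0.066, -0.015]), 'grasp_force': np.float64(0.0), 'gripper_width': np.float64(1.002)}
scene {'intrinsics': array([[473.64442686,   0.        , 252.82746182],
       [  0.        , 473.64442686, 191.53241685],
       [  0.        ,   0.        ,   1.        ]]), 'R': array([[ 0.83727253,  0.54676336,  0.00495283],
       [ 0.35758138, -0.54067584, -0.7614494 ],
       [-0.41365476,  0.63931171, -0.64820543]]), 't': array([-0.43733147, -0.04005363,  1.73115448])}
side {'intrinsics': array([[488.61524506,   0.        , 252.36393061],
       [  0.        , 488.61524506, 190.10737294],
       [  0.        ,   0.        ,   1.        ]]), 'R': array([[ 0.73132909, -0.68161824, -0.0235442 ],
       [-0.40888021, -0.41054779, -0.81502606],
       [ 0.54587062,  0.60567903, -0.57894575]]), 't': array([-0.38482459,  0.34339209,  1.33397264])}
```

View pics/scene0.png

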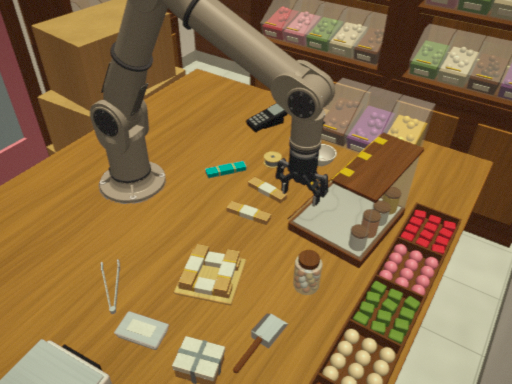

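View pics/side0.png

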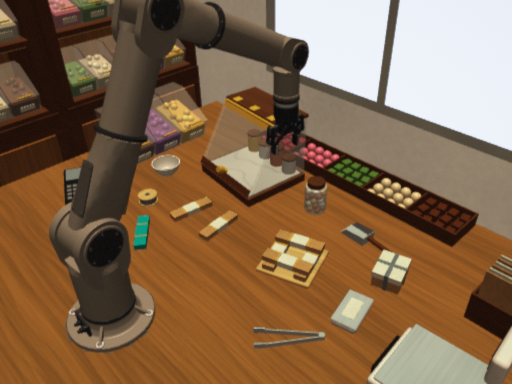

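Scene picture: loose kraft bars at (249,212) and (267,188). The turquoise look-alike at (226,169) is not meant because of its colour. Tower at (210,268), case at (360,195). In the side picture the bars are at (191,208) and (219,224), and the brass knob is near (222,170). Next I measure from the depth and make one enlarged crop.

```bash
cat > h.py <<'E'
import numpy as np, cv2
from station import calibration
def cloud(n,p,d):
    c=calibration(n); K=c["intrinsics"]; v,u=np.mgrid[:384,:512]
    X=np.stack([(u-K[0,2])/K[0,0]*d,(v-K[1,2])/K[1,1]*d,d],-1)
    W=(X-c["t"])@c["R"]; W[d<=0]=np.nan
    return W
def rect(W,m):
    P=W[m][:,:2].astype(np.float32); r=cv2.minAreaRect(P*1000); b=cv2.boxPoints(r)
    e=[b[1]-b[0],b[2]-b[1]]; L=max(e,key=np.linalg.norm); 
    return np.round(r[0],1),np.round(sorted(r[1]),1),round(np.degrees(np.arctan2(L[1],L[0]))%180,1),len(P),np.round(np.nanmedian(W[m][:,2])*1000,1)
E
python3 - <<'E'
from h import *
for n,pix in dict(scene=dict(e=(249,212),f=(267,188),tow=(210,268),case=(370,165)),side=dict(e=(219,224),f=(191,208),tow=(294,255),case=(255,110),knob=(222,170))).items():
    z=np.load(n+"0.npz"); W=cloud(n,z["p"],z["d"]); Z=W[...,2]
    print(n,"table z",np.nanmedian(Z[200:380,150:300])*1000)
    for k,(u,v) in pix.items():
        print(k,np.round(W[v,u]*1000))
        if k in("knob",): continue
        for lo,hi in dict(e=[(13,30)],f=[(13,30)],tow=[(5,17),(46,60)],case=[(268,292),(26,44)])[k]:
            R=.13 if k!='case' else .33
            if k in 'ef': R=.09
            m=((Z>lo/1e3)&(Z<hi/1e3)&(np.hypot(W[...,0]-W[v,u,0],W[...,1]-W[v,u,1])<R)).astype(np.uint8)
            nn,lab,st,_=cv2.connectedComponentsWithStats(m)
            for i in range(1,nn):
                if st[i,4]>60: print("   ",lo,hi,st[i][:4],*rect(W,lab==i))
z=np.load("scene0.npz")["p"][:,:,::-1]; s=np.load("side0.npz")["p"][:,:,::-1]
a=cv2.resize(z[155:235,190:310],(600,400),interpolation=cv2.INTER_CUBIC)[:280]
a=cv2.resize(z[155:230,190:310],(480,300),interpolation=cv2.INTER_CUBIC)
b=cv2.resize(s[85:215,185:315],(480,300*8//5)[:1]+(300,),interpolation=cv2.INTER_CUBIC)
b=cv2.resize(s[150:225,170:290],(480,300),interpolation=cv2.INTER_CUBIC)
cv2.imwrite("pics/crop1.png",np.vstack([a,b]))
E
```

```text
scene table z 0.0452376912616204
e [458.  76.  19.]
    13 30 [226 201  45  21] [449.8  80.8] [ 47.8 153.9] 5.5 399 18.5
f [443. 213.  20.]
    13 30 [248 177  39  24] [440.1 217. ] [ 43.7 152.3] 172.8 323 18.3
tow [ 490. -183.   10.]
    5 17 [174 258  72  46] [ 546.8 -223. ] [121.7 233.7] 62.5 608 10.8
    5 17 [197 264  23  17] [ 496.7 -197.4] [52.1 58.9] 15.8 251 11.0
    46 60 [178 244  31  42] [ 462.6 -221. ] [ 40.8 153.8] 107.6 555 51.3
    46 60 [213 249  26  43] [ 552.9 -186.8] [ 40.5 153.5] 110.0 574 51.1
case [791. 196. 279.]
    268 292 [330 133  94  70] [805.9 223.9] [145.1 312.5] 84.2 3290 277.4
    26 44 [287 200 118  63] [740.1 229. ] [269.1 313.4] 84.3 609 33.6
    26 44 [356 203 103 112] [983.6 150.3] [138.5 501.1] 90.0 3805 34.2
    26 44 [293 275  27  15] [760.6 -95.9] [35.7 74.7] 21.0 110 34.5
side table z -0.13193680545204595
e [450.  80.  18.]
    13 30 [199 211  39  29] [448.6  82.6] [ 45.3 153.2] 6.4 390 19.2
f [435. 212.  20.]
    13 30 [170 197  42  22] [439.4 219.9] [ 49.1 152.6] 174.7 341 19.0
tow [ 523. -191.   11.]
    5 17 [286 247  21  13] [ 536.4 -185.7] [46.5 55.8] 106.5 159 11.2
    5 17 [256 250  73  38] [ 504.5 -201.6] [172.  172.2] 110.3 600 10.8
    46 60 [275 230  50  22] [ 551.1 -184.8] [ 46.9 151.2] 110.9 458 51.2
    46 60 [262 248  52  27] [ 460.8 -218.7] [ 49.2 151.8] 108.2 534 51.0
case [747. 214. 282.]
    268 292 [226  87  50  40] [801.6 235.2] [148.2 293.9] 81.6 1060 278.1
    26 44 [305 137  40  49] [984.5  82.8] [145.9 326.5] 41.9 766 34.5
    26 44 [202 164 103  38] [660.8 171.7] [202.6 397.1] 126.1 399 33.2
    26 44 [304 199  23  12] [737.1 -86. ] [49.6 75.6] 128.2 99 35.9
knob [600. 236.  90.]
```

View pics/crop1.png

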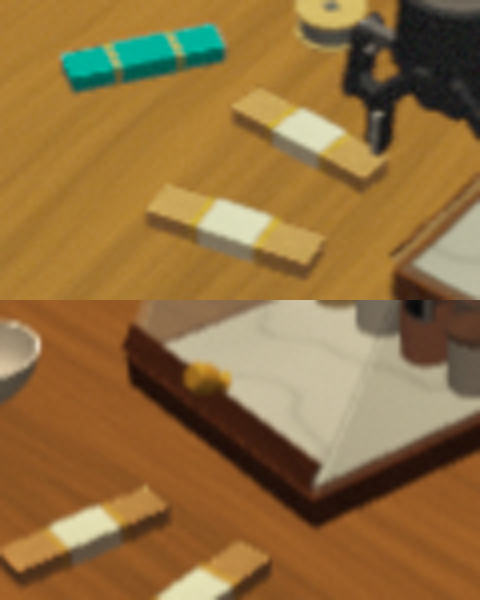

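The crop confirms bar_f and bar_e are the two kraft bars at crop (308,135) and (235,225). The turquoise one at (145,57) is the look-alike. The brass knob shows at (205,378) in the lower half. Next I refine the numbers.

Run:
```python
import station; print([k for k in dir(station) if k[0]!='_'], getattr(station,'finger_overhang',None))
from h import *
Ws=[]
for n in ("scene","side"):
    z=np.load(n+"0.npz"); W=cloud(n,z["p"],z["d"]); Ws.append(W)
    def comp(c,R,lo,hi,er=0):
        m=((W[...,2]>lo)&(W[...,2]<hi)&(np.hypot(W[...,0]-c[0],W[...,1]-c[1])<R)).astype(np.uint8)
        nn,lab,st,_=cv2.connectedComponentsWithStats(m,connectivity=4)
        for i in range(1,nn):
            if st[i,4]>60: print(n,(lo,hi),*rect(W,lab==i), np.round(W[lab==i].mean(0)*1000,1))
    comp((.449,.082),.09,.0165,.024); comp((.44,.218),.09,.0165,.024)
    for lo,hi in ((.009,.0145),(.0285,.036),(.0488,.056)): comp((.505,-.202),.14,lo,hi)
    m=(np.hypot(W[...,0]-.599,W[...,1]-.243)<.03)&(abs(W[...,2]-.087)<.025)&(z["p"][...,0].astype(int)-z["p"][...,2]>70); print("knob",m.sum(),W[m].mean(0)*1000 if m.any() else 0)
    comp((.74,.229),.25,.031,.037)
print(calibration("wrist"))
```

```text
['PlanningError', 'calibration', 'finger_overhang', 'get_obs', 'hand_in', 'read_camera'] 0.025
scene (0.0165, 0.024) [450.8  80.1] [ 43.8 151.2] 6.5 301 19.2 [453.6  80.6  19.3]
scene (0.0165, 0.024) [440.1 217. ] [ 43.  152.4] 172.3 232 18.9 [443.3 214.2  19.2]
scene (0.009, 0.0145) [ 546.1 -190.5] [ 87.8 169.9] 108.8 286 11.2 [ 574.9 -209.4   11.4]
scene (0.009, 0.0145) [ 496.4 -198.3] [49.4 53.2] 18.2 178 11.4 [ 496.2 -199.1   11.4]
scene (0.009, 0.0145) [ 474.6 -296.4] [19.6 46.9] 6.6 61 11.7 [ 473.6 -296.2   11.7]
scene (0.0285, 0.036) [ 488.6 -158.5] [43.7 53.5] 18.9 163 31.8 [ 487.2 -158.3   31.8]
scene (0.0285, 0.036) [ 522.  -252.4] [42.7 59.2] 20.0 225 31.4 [ 521.8 -253.7   31.6]
scene (0.0488, 0.056) [ 463.  -221.9] [ 40.6 151.5] 107.0 466 51.6 [ 464.3 -226.    51.8]
scene (0.0488, 0.056) [ 553.8 -187.3] [ 39.4 151.9] 110.3 482 51.5 [ 554.4 -190.7   51.7]
knob 7 [600.78031399 233.68103917  93.90897289]
scene (0.031, 0.037) [934.3 285.6] [33.6 38.6] 178.0 67 34.0 [935.2 282.9  34. ]
scene (0.031, 0.037) [936.8 242.5] [31.9 34.9] 3.7 64 34.6 [938.5 241.9  34.5]
side (0.0165,
[... 718 characters left out ...]
.2] 111.6 372 51.7 [ 553.  -188.6   51.9]
side (0.0488, 0.056) [ 460.1 -220.2] [ 45.8 149.7] 109.1 433 51.7 [ 461.1 -220.8   51.7]
knob 61 [600.43387579 241.84921836  91.16984174]
{'intrinsics': array([[314.19473993,   0.        , 252.888291  ],
       [  0.        , 314.19473993, 188.64475367],
       [  0.        ,   0.        ,   1.        ]]), 'mount': array([[-7.78079526e-05, -9.55929403e-01, -2.93596611e-01,
         7.60692486e-02],
       [ 9.99999861e-01, -2.27581799e-04,  4.75973449e-04,
         5.39297251e-04],
       [-5.21814260e-04, -2.93596533e-01,  9.55929288e-01,
        -1.16615401e-01],
       [ 0.00000000e+00,  0.00000000e+00,  0.00000000e+00,
         1.00000000e+00]])}
```

>>> drive_tool:
  increments:
    - {"dx": -0.04,"dy": -0.034}
    - {"dx": -0.04,"dy": -0.034}
    - {"dx": -0.04,"dy": -0.034}
    - {"dx": -0.04,"dy": -0.034}
    - {"dx": -0.04,"dy": -0.034}
    - {"wz": 10}
    - {"wz": 10}
    - {"wz": 10}
    - {"wz": 10}
    - {"wz": 10}
    - {"wz": 10}
    - {"wz": 10}
    - {}

```text
schema error: expected keys claw, dx, dy, dz, wx, wy, wz
```

```bash
cat >> h.py <<'E'
from station import get_obs, read_camera
from scipy.spatial.transform import Rotation as Ro
def pose():
    o=get_obs(); q=o["tool_rot"]; return o["eef_pos"],Ro.from_quat([q[1],q[2],q[3],q[0]]).as_matrix(),o
def wcloud():
    t,R,o=pose(); p,d=read_camera("wrist"); c=calibration("wrist"); K=c["intrinsics"]; M=c["mount"]; v,u=np.mgrid[:384,:512]
    X=np.stack([(u-K[0,2])/K[0,0]*d,(v-K[1,2])/K[1,1]*d,d],-1)@M[:3,:3].T+M[:3,3]
    W=X@R.T+t; W[d<=0]=np.nan
    return p,d,W
E
python3 - <<'E'
from h import *
t,R,o=pose(); print(np.round(t,4),np.round(R,3).tolist(),np.round(o["q"],2))
p,d,W=wcloud(); cv2.imwrite("pics/w1.png",p[:,:,::-1]); np.savez("w1.npz",p=p,W=W)
for lo,hi in ((.007,.0165),(.027,.037),(.0475,.058)):
    m=((W[...,2]>lo)&(W[...,2]<hi)&(np.hypot(W[...,0]-.505,W[...,1]+.202)<.14)).astype(np.uint8)
    nn,lab,st,_=cv2.connectedComponentsWithStats(m,connectivity=4)
    for i in range(1,nn):
        if st[i,4]>150: print((lo,hi),*rect(W,lab==i))
    if lo==.007: print("all",*rect(W,m>0))
E
```

```text
[ 0.6745 -0.      0.2554] [[0.0, 1.0, -0.002], [1.0, -0.0, -0.0], [-0.0, -0.002, -1.0]] [-0.11  0.48  0.02  1.56 -0.01  1.11 -0.08]
(0.007, 0.0165) [ 507.1 -196.6] [168.8 169.9] 19.4 3167 10.6
all [ 507.1 -196.6] [168.8 169.9] 19.4 3168 10.6
(0.027, 0.037) [ 466.5 -151.1] [28.3 85.1] 16.5 587 31.2
(0.027, 0.037) [ 581.8 -195. ] [  7.4 103.6] 110.3 316 31.5
(0.0475, 0.058) [ 444.5 -159.1] [30.6 38.9] 16.9 688 50.6
(0.0475, 0.058) [ 562.6 -202.5] [38.8 96.4] 110.9 1547 50.9
```

View pics/w1.png

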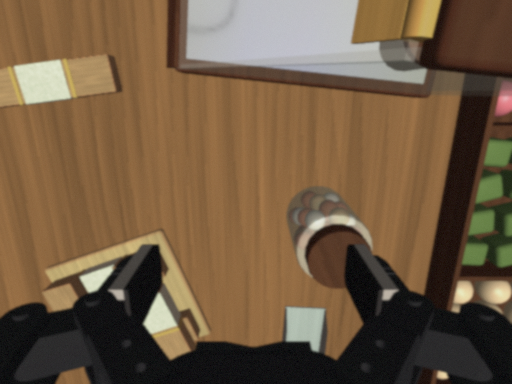

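The move was refused because every key is required, so this wrist picture is from the start pose. It shows part of the tower at (130,300), bar_e at (60,80), the jar at (330,240) and the case at the top. I resend with all keys.

>>> drive_tool:
  increments:
    - {"dx": -0.04,"dy": -0.034,"dz": 0,"wx": 0,"wy": 0,"wz": 0,"claw": 0.085}
    - {"dx": -0.04,"dy": -0.034,"dz": 0,"wx": 0,"wy": 0,"wz": 0,"claw": 0.085}
    - {"dx": -0.04,"dy": -0.034,"dz": 0,"wx": 0,"wy": 0,"wz": 0,"claw": 0.085}
    - {"dx": -0.04,"dy": -0.034,"dz": 0,"wx": 0,"wy": 0,"wz": 0,"claw": 0.085}
    - {"dx": -0.04,"dy": -0.034,"dz": 0,"wx": 0,"wy": 0,"wz": 0,"claw": 0.085}
    - {"dx": 0,"dy": 0,"dz": 0,"wx": 0,"wy": 0,"wz": 10,"claw": 0.085}
    - {"dx": 0,"dy": 0,"dz": 0,"wx": 0,"wy": 0,"wz": 10,"claw": 0.085}
    - {"dx": 0,"dy": 0,"dz": 0,"wx": 0,"wy": 0,"wz": 10,"claw": 0.085}
    - {"dx": 0,"dy": 0,"dz": 0,"wx": 0,"wy": 0,"wz": 10,"claw": 0.085}
    - {"dx": 0,"dy": 0,"dz": 0,"wx": 0,"wy": 0,"wz": 10,"claw": 0.085}
    - {"dx": 0,"dy": 0,"dz": 0,"wx": 0,"wy": 0,"wz": 10,"claw": 0.085}
    - {"dx": 0,"dy": 0,"dz": 0,"wx": 0,"wy": 0,"wz": 10,"claw": 0.085}
    - {"dx": 0,"dy": 0,"dz": 0,"wx": 0,"wy": 0,"wz": 0,"claw": 0.085}

```text
t: 1.78
eef_pos: [0.5049, -0.1998, 0.2561]
tool_rot: [-0.0, 0.985, 0.174, -0.0]
contact_force: [0.2, -0.2, 0.2]
gripper_width: 0.992
grasp_force: 0.0
```

Run:
```python
from h import *
t,R,o=pose(); print(np.round(t,4),np.round(R,3).tolist(),np.round(o["q"],2))
p,d,W=wcloud(); np.savez("w2.npz",p=p,W=W); cv2.imwrite("pics/w2.png",p[:,:,::-1])
for lo,hi in ((.007,.0165),(.027,.037),(.0475,.058)):
    m=((W[...,2]>lo)&(W[...,2]<hi)&(np.hypot(W[...,0]-.505,W[...,1]+.202)<.14)).astype(np.uint8)
    nn,lab,st,_=cv2.connectedComponentsWithStats(m,connectivity=4)
    for i in range(1,nn):
        if st[i,4]>150: print((lo,hi),*rect(W,lab==i))
    print("all",*rect(W,m>0))
```

```text
[ 0.5049 -0.1998  0.2561] [[0.939, 0.344, -0.001], [0.344, -0.939, 0.0], [-0.0, -0.0, -1.0]] [ 0.03  0.26  0.28  1.89 -0.09  1.   -0.87]
(0.007, 0.0165) [ 579.6 -171.6] [ 17.9 169.9] 110.3 2002 10.7
(0.007, 0.0165) [ 455.  -132.4] [ 13.4 111.8] 20.6 595 10.7
(0.007, 0.0165) [ 529.1 -274.5] [ 9.7 63.7] 19.9 382 10.7
(0.007, 0.0165) [ 502.8 -200.4] [60.1 63.1] 110.1 2630 10.9
all [ 508.1 -197.1] [168.2 169.7] 109.6 5630 10.8
(0.027, 0.037) [ 592.1 -221.6] [ 5.  37.2] 110.1 215 30.9
(0.027, 0.037) [ 556.4 -126.6] [ 5.  37.7] 110.2 196 30.8
(0.027, 0.037) [ 491.1 -152.8] [45.9 55.6] 18.4 1783 31.3
(0.027, 0.037) [ 514.9 -223.2] [ 59.1 101.2] 109.6 1956 31.3
all [ 507.1 -200.4] [148.3 149.5] 20.7 4241 31.3
(0.0475, 0.058) [ 553.7 -181.6] [ 38.3 150.1] 110.1 5804 51.1
(0.0475, 0.058) [ 463.3 -216. ] [ 39.6 149.9] 108.2 4586 51.0
all [ 507.6 -199.3] [137.1 151.5] 110.1 10390 51.1
```

>>> drive_tool:
  increments:
    - {"dx": 0.0075,"dy": -0.0475,"dz": 0,"wx": 0,"wy": 0,"wz": 0,"claw": 0.085}
    - {"dx": 0.0075,"dy": -0.0475,"dz": 0,"wx": 0,"wy": 0,"wz": 0,"claw": 0.085}
    - {"dx": 0.0075,"dy": -0.0475,"dz": 0,"wx": 0,"wy": 0,"wz": 0,"claw": 0.085}
    - {"dx": 0.0075,"dy": -0.0475,"dz": 0.02,"wx": 0,"wy": 0,"wz": 0,"claw": 0.085}
    - {"dx": 0.0075,"dy": -0.0475,"dz": 0.02,"wx": 0,"wy": 0,"wz": 0,"claw": 0.085}
    - {"dx": 0.0075,"dy": -0.0475,"dz": 0.02,"wx": 0,"wy": 0,"wz": 0,"claw": 0.085}
    - {"dx": 0,"dy": 0,"dz": 0.01,"wx": 0,"wy": 0,"wz": 6.5,"claw": 0.085}
    - {"dx": 0,"dy": 0,"dz": 0.01,"wx": 0,"wy": 0,"wz": 6.5,"claw": 0.085}
    - {"dx": 0,"dy": 0,"dz": 0,"wx": 0,"wy": 0,"wz": 0,"claw": 0.085}

```text
t: 2.95
eef_pos: [0.4493, 0.0832, 0.1758]
tool_rot: [0.0, 0.998, 0.063, -0.001]
contact_force: [1.1, -0.4, -0.1]
gripper_width: 0.995
grasp_force: 0.0
```

```bash
cat > bars.py <<'E'
from h import *
t,R,o=pose(); print(np.round(t,4),np.degrees(np.arctan2(R[1,0],R[0,0])).round(1),R[2].round(3),np.round(o["q"],2))
p,d,W=wcloud(); np.savez("w3.npz",p=p,W=W); cv2.imwrite("pics/w3.png",p[:,:,::-1])
m=((W[...,2]>.015)&(W[...,2]<.025)&(W[...,0]<.57)).astype(np.uint8)
nn,lab,st,_=cv2.connectedComponentsWithStats(m,connectivity=4)
for i in range(1,nn):
    if st[i,4]>300: 
        P=W[lab==i]; r=rect(W,lab==i); print(st[i][:4],*r); c=np.append(r[0],20)/1e3; print("  offset tool mm",((c-t)@R*1000).round(1))
E
python3 bars.py
```

```text
[0.4493 0.0832 0.1758] 7.2 [-0.001  0.    -1.   ] [-0.42  0.23  0.11  2.14 -0.04  0.77 -1.73]
[ 71  81  61 168] [439.1 222.9] [ 39.7 150.9] 172.8 7216 19.1
  offset tool mm [   7.7 -140.   155.7]
[494  86  18 163] [ 482.5 -133.8] [ 12.4 150. ] 16.7 1312 19.9
  offset tool mm [  5.8 219.4 155.9]
[228  91  45 161] [450.8  86.8] [ 38.9 149. ] 7.3 6854 19.1
  offset tool mm [  2.1  -3.5 155.8]
[ 26 287  43  25] [290.1 278. ] [23.1 35.1] 53.0 440 18.7
  offset tool mm [-133.2 -213.4  155.9]
```

>>> drive_tool:
  increments:
    - {"dx": 0.0015,"dy": -0.002,"dz": 0.05,"wx": 0,"wy": 0,"wz": 0,"claw": 0.085}
    - {"dx": 0,"dy": 0,"dz": 0.05,"wx": 0,"wy": 0,"wz": 0,"claw": 0.085}
    - {"dx": 0,"dy": 0,"dz": 0.03,"wx": 0,"wy": 0,"wz": 0,"claw": 0.085}
    - {"dx": 0,"dy": 0,"dz": 0.017,"wx": 0,"wy": 0,"wz": 0,"claw": 0.085}
    - {"dx": 0,"dy": 0,"dz": 0,"wx": 0,"wy": 0,"wz": 0,"claw": 0.03}
    - {"dx": 0,"dy": 0,"dz": 0,"wx": 0,"wy": 0,"wz": 0,"claw": 0.03}
    - {"dx": 0,"dy": 0,"dz": 0,"wx": 0,"wy": 0,"wz": 0,"claw": 0.03}
    - {"dx": 0,"dy": 0,"dz": 0,"wx": 0,"wy": 0,"wz": 0,"claw": 0.03}
    - {"dx": 0,"dy": 0,"dz": 0,"wx": 0,"wy": 0,"wz": 0,"claw": 0.03}
    - {"dx": 0,"dy": 0,"dz": 0,"wx": 0,"wy": 0,"wz": 0,"claw": 0.03}
  newtons: 35

```text
t: 4.25
eef_pos: [0.4519, 0.0855, 0.0305]
tool_rot: [-0.0, 0.998, 0.061, 0.001]
contact_force: [-1.5, -0.6, 6.3]
gripper_width: 0.434
grasp_force: 35.7
```

>>> drive_tool:
  increments:
    - {"dx": 0,"dy": 0,"dz": -0.03,"wx": 0,"wy": 0,"wz": 0,"claw": 0.03}
    - {"dx": 0,"dy": 0,"dz": -0.05,"wx": 0,"wy": 0,"wz": 0,"claw": 0.03}
    - {"dx": 0,"dy": 0,"dz": -0.05,"wx": 0,"wy": 0,"wz": 0,"claw": 0.03}
    - {"dx": 0,"dy": 0,"dz": -0.04,"wx": 0,"wy": 0,"wz": 0,"claw": 0.03}
    - {"dx": 0.004,"dy": 0.025,"dz": 0,"wx": 0,"wy": 0,"wz": 0,"claw": 0.03}
    - {"dx": 0.004,"dy": 0.045,"dz": 0,"wx": 0,"wy": 0,"wz": 0,"claw": 0.03}
    - {"dx": 0.004,"dy": 0.045,"dz": 0,"wx": 0,"wy": 0,"wz": 0,"claw": 0.03}
    - {"dx": 0.004,"dy": 0.045,"dz": 0,"wx": 0,"wy": 0,"wz": 0,"claw": 0.03}
    - {"dx": 0.004,"dy": 0.045,"dz": 0,"wx": 0,"wy": 0,"wz": 0,"claw": 0.03}
    - {"dx": 0.004,"dy": 0.045,"dz": 0,"wx": 0,"wy": 0,"wz": 0,"claw": 0.03}
    - {"dx": 0.004,"dy": 0.045,"dz": 0,"wx": 0,"wy": 0,"wz": 0,"claw": 0.03}
    - {"dx": 0.003,"dy": 0.025,"dz": 0,"wx": 0,"wy": 0,"wz": 0,"claw": 0.03}
    - {"dx": 0,"dy": 0.018,"dz": 0,"wx": 0,"wy": 0,"wz": 0,"claw": 0.03}
    - {"dx": 0,"dy": 0,"dz": 0,"wx": 0,"wy": 0,"wz": -6.5,"claw": 0.03}
    - {"dx": 0,"dy": 0,"dz": 0,"wx": 0,"wy": 0,"wz": -6.3,"claw": 0.03}
    - {"dx": 0,"dy": 0,"dz": 0,"wx": 0,"wy": 0,"wz": 0,"claw": 0.03}
    - {"dx": 0,"dy": 0,"dz": 0,"wx": 0,"wy": 0,"wz": 0,"claw": 0.03}

```text
t: 6.38
eef_pos: [0.523, -0.2459, 0.1994]
tool_rot: [-0.0, 0.985, 0.171, 0.0]
contact_force: [0.3, 0.9, -2.0]
gripper_width: 0.434
grasp_force: 36.3
```

```bash
cat > held.py <<'E'
from h import *
import sys
t,R,o=pose(); print(np.round(t,4),np.degrees(np.arctan2(R[1,0],R[0,0])).round(2),R[2].round(3),np.round(o["q"],2),o["grasp_force"])
p,d,W=wcloud(); np.savez("held.npz",p=p,W=W); cv2.imwrite(f"pics/{sys.argv[1]}.png",p[:,:,::-1])
T=(W-t)@R*1000  # tool mm
m=(T[...,2]>-8)&(T[...,2]<35)&(T[...,0]>32)&(abs(T[...,1])<40)
Q=T[m]; print("held n",len(Q),"z med",np.median(Q[:,2]).round(1))
top=Q[Q[:,2]<np.median(Q[:,2])+5]; print("x max",np.percentile(top[:,0],99.5).round(1))
for a,b in ((34,48),(48,60),(60,72)):
    s=top[(top[:,0]>a)&(top[:,0]<b)][:,1]; print("y",np.percentile(s,[1,99]).round(1), "mid",(np.percentile(s,[1,99]).mean()).round(1))
for lo,hi in ((.007,.0165),(.027,.037),(.0465,.058)):
    m=((W[...,2]>lo)&(W[...,2]<hi)&(np.hypot(W[...,0]-.505,W[...,1]+.202)<.14)).astype(np.uint8)
    nn,lab,st,_=cv2.connectedComponentsWithStats(m,connectivity=4)
    for i in range(1,nn):
        if st[i,4]>150: print((lo,hi),*rect(W,lab==i))
    print("all",*rect(W,m>0))
E
python3 held.py h1
```

```text
[ 0.523  -0.2459  0.1994] 19.71 [ 0. -0. -1.] [ 0.14  0.38  0.25  1.86 -0.12  0.91 -0.79] 36.26869261264801
held n 9297 z med 11.7
x max 73.7
y [-19.5  17.4] mid -1.1
y [-19.6  17.3] mid -1.1
y [-19.6  17.4] mid -1.1
(0.007, 0.0165) [ 579.3 -172.3] [ 16.9 168.6] 110.1 2678 10.8
(0.007, 0.0165) [ 497.4 -187.4] [35.1 58.7] 19.7 1992 11.0
(0.007, 0.0165) [ 473.3 -124.5] [ 7.9 59.5] 19.7 348 10.7
all [ 529.6 -189.9] [121.4 169. ] 109.7 5018 10.9
(0.027, 0.037) [ 593.3 -221.7] [ 3.4 36.6] 109.7 213 30.8
(0.027, 0.037) [ 556.6 -126.7] [ 5.1 38.2] 109.7 273 30.9
(0.027, 0.037) [ 495.7 -167.8] [55.2 76.5] 109.1 2542 31.4
all [ 506.5 -197.6] [140.4 150.7] 19.7 3066 31.3
(0.0465, 0.058) [ 542.6 -151.1] [38.7 84.8] 110.1 4753 51.2
(0.0465, 0.058) [ 452.6 -184.1] [40.2 82. ] 108.2 3185 51.1
all [ 497.2 -167.7] [ 84.8 135.4] 20.1 7938 51.1
```

View pics/h1.png

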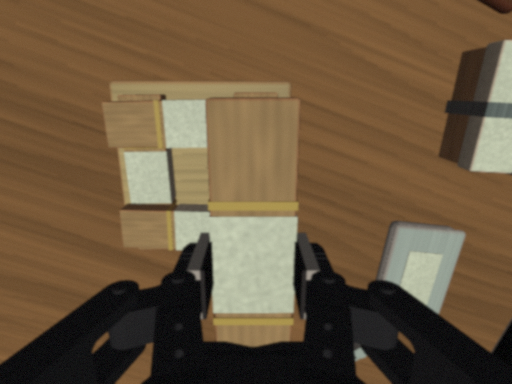

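The held bar is level and square over the tower's lower-right slot, with its end at (252,97). Lowering it now.

>>> drive_tool:
  increments:
    - {"dx": 0.0013,"dy": 0.0024,"dz": 0.04,"wx": 0,"wy": 0,"wz": 0,"claw": 0.03}
    - {"dx": 0,"dy": 0,"dz": 0.04,"wx": 0,"wy": 0,"wz": 0,"claw": 0.03}
    - {"dx": 0,"dy": 0,"dz": 0.02,"wx": 0,"wy": 0,"wz": 0,"claw": 0.03}
    - {"dx": 0,"dy": 0,"dz": 0.01,"wx": 0,"wy": 0,"wz": 0,"claw": 0.03}
    - {"dx": 0,"dy": 0,"dz": 0.003,"wx": 0,"wy": 0,"wz": 0,"claw": 0.03}
    - {"dx": 0,"dy": 0,"dz": 0.003,"wx": 0,"wy": 0,"wz": 0,"claw": 0.03}
    - {"dx": 0,"dy": 0,"dz": 0.001,"wx": 0,"wy": 0,"wz": 0,"claw": 0.03}
    - {"dx": 0,"dy": 0,"dz": 0,"wx": 0,"wy": 0,"wz": 0,"claw": 0.03}
    - {"dx": 0,"dy": 0,"dz": 0,"wx": 0,"wy": 0,"wz": 0,"claw": 0.03}

```text
t: 7.55
eef_pos: [0.5252, -0.2482, 0.0826]
tool_rot: [0.0, 0.985, 0.172, 0.0]
contact_force: [-0.3, 0.3, -2.6]
gripper_width: 0.434
grasp_force: 36.2
```

>>> drive_tool:
  increments:
    - {"dx": 0,"dy": 0,"dz": 0.001,"wx": 0,"wy": 0,"wz": 0,"claw": 0.03}
    - {"dx": 0,"dy": 0,"dz": 0,"wx": 0,"wy": 0,"wz": 0,"claw": 0.03}

```text
t: 7.8
eef_pos: [0.5253, -0.2483, 0.0825]
tool_rot: [-0.0, 0.985, 0.172, 0.0]
contact_force: [-3.3, 1.0, 9.5]
gripper_width: 0.433
grasp_force: 37.5
```

>>> drive_tool:
  increments:
    - {"dx": 0,"dy": 0,"dz": 0,"wx": 0,"wy": 0,"wz": 0,"claw": 0.06}
    - {"dx": 0,"dy": 0,"dz": 0,"wx": 0,"wy": 0,"wz": 0,"claw": 0.07}
    - {"dx": 0,"dy": 0,"dz": -0.02,"wx": 0,"wy": 0,"wz": 0,"claw": 0.07}
    - {"dx": 0,"dy": 0,"dz": -0.05,"wx": 0,"wy": 0,"wz": 0,"claw": 0.085}
    - {"dx": 0,"dy": 0,"dz": -0.045,"wx": 0,"wy": 0,"wz": 0,"claw": 0.085}
    - {"dx": 0.008,"dy": -0.047,"dz": 0,"wx": 0,"wy": 0,"wz": 0,"claw": 0.085}
    - {"dx": 0.008,"dy": -0.047,"dz": 0,"wx": 0,"wy": 0,"wz": 0,"claw": 0.085}
    - {"dx": 0.008,"dy": -0.047,"dz": 0,"wx": 0,"wy": 0,"wz": 0,"claw": 0.085}
    - {"dx": 0.008,"dy": -0.047,"dz": 0,"wx": 0,"wy": 0,"wz": 0,"claw": 0.085}
    - {"dx": 0.008,"dy": -0.047,"dz": 0,"wx": 0,"wy": 0,"wz": 0,"claw": 0.085}
    - {"dx": 0.008,"dy": -0.047,"dz": 0,"wx": 0,"wy": 0,"wz": 0,"claw": 0.085}
    - {"dx": 0.008,"dy": -0.047,"dz": 0,"wx": 0,"wy": 0,"wz": 0,"claw": 0.085}
    - {"dx": 0.008,"dy": -0.047,"dz": 0,"wx": 0,"wy": 0,"wz": 0,"claw": 0.085}
    - {"dx": 0.008,"dy": -0.047,"dz": 0,"wx": 0,"wy": 0,"wz": 0,"claw": 0.085}
    - {"dx": 0.005,"dy": -0.047,"dz": 0,"wx": 0,"wy": 0,"wz": 0,"claw": 0.085}
    - {"dx": 0,"dy": 0,"dz": 0.01,"wx": 0,"wy": 0,"wz": 9,"claw": 0.085}
    - {"dx": 0,"dy": 0,"dz": 0.01,"wx": 0,"wy": 0,"wz": 9,"claw": 0.085}
    - {"dx": 0,"dy": 0,"dz": 0.005,"wx": 0,"wy": 0,"wz": 9,"claw": 0.085}
    - {"dx": 0,"dy": 0,"dz": 0,"wx": 0,"wy": 0,"wz": 0,"claw": 0.085}
    - {"dx": 0,"dy": 0,"dz": 0,"wx": 0,"wy": 0,"wz": 0,"claw": 0.085}

```text
t: 10.3
eef_pos: [0.4384, 0.2202, 0.1715]
tool_rot: [-0.0, 0.998, -0.061, 0.0]
contact_force: [0.3, 0.2, -0.4]
gripper_width: 0.997
grasp_force: 0.0
```

```bash
python3 bars.py
```

```text
[0.4384 0.2202 0.1715] -7.0 [ 0. -0. -1.] [-0.68  0.28  0.1   2.08 -0.04  0.78 -2.25]
[229  92  46 163] [439.9 222.8] [ 38.9 149. ] 172.8 7027 19.1
  offset tool mm [  1.1  -2.7 151.5]
[190 309  86  38] [269.4 264.2] [39.3 82.8] 52.8 1589 18.8
  offset tool mm [-173.2  -22.9  151.5]
```

>>> drive_tool:
  increments:
    - {"dx": 0.001,"dy": -0.0015,"dz": 0.05,"wx": 0,"wy": 0,"wz": 0,"claw": 0.085}
    - {"dx": 0,"dy": 0,"dz": 0.05,"wx": 0,"wy": 0,"wz": 0,"claw": 0.085}
    - {"dx": 0,"dy": 0,"dz": 0.03,"wx": 0,"wy": 0,"wz": 0,"claw": 0.085}
    - {"dx": 0,"dy": 0,"dz": 0.0105,"wx": 0,"wy": 0,"wz": 0.2,"claw": 0.085}
    - {"dx": 0,"dy": 0,"dz": 0,"wx": 0,"wy": 0,"wz": 0,"claw": 0.03}
    - {"dx": 0,"dy": 0,"dz": 0,"wx": 0,"wy": 0,"wz": 0,"claw": 0.03}
    - {"dx": 0,"dy": 0,"dz": 0,"wx": 0,"wy": 0,"wz": 0,"claw": 0.03}
    - {"dx": 0,"dy": 0,"dz": 0,"wx": 0,"wy": 0,"wz": 0,"claw": 0.03}
    - {"dx": 0,"dy": 0,"dz": 0,"wx": 0,"wy": 0,"wz": 0,"claw": 0.03}
    - {"dx": 0,"dy": 0,"dz": 0,"wx": 0,"wy": 0,"wz": 0,"claw": 0.03}
  newtons: 35

```text
t: 11.6
eef_pos: [0.4404, 0.2221, 0.0322]
tool_rot: [-0.001, 0.998, -0.064, 0.001]
contact_force: [-0.6, -0.4, 6.0]
gripper_width: 0.435
grasp_force: 35.1
```

>>> drive_tool:
  increments:
    - {"dx": 0,"dy": 0,"dz": -0.03,"wx": 0,"wy": 0,"wz": 0,"claw": 0.03}
    - {"dx": 0,"dy": 0,"dz": -0.05,"wx": 0,"wy": 0,"wz": 0,"claw": 0.03}
    - {"dx": 0,"dy": 0,"dz": -0.05,"wx": 0,"wy": 0,"wz": 0,"claw": 0.03}
    - {"dx": 0,"dy": 0,"dz": -0.04,"wx": 0,"wy": 0,"wz": 0,"claw": 0.03}
    - {"dx": 0.007,"dy": 0.026,"dz": 0,"wx": 0,"wy": 0,"wz": 0,"claw": 0.03}
    - {"dx": 0.012,"dy": 0.045,"dz": 0,"wx": 0,"wy": 0,"wz": 0,"claw": 0.03}
    - {"dx": 0.012,"dy": 0.045,"dz": 0,"wx": 0,"wy": 0,"wz": 0,"claw": 0.03}
    - {"dx": 0.012,"dy": 0.045,"dz": 0,"wx": 0,"wy": 0,"wz": 0,"claw": 0.03}
    - {"dx": 0.012,"dy": 0.045,"dz": 0,"wx": 0,"wy": 0,"wz": 0,"claw": 0.03}
    - {"dx": 0.012,"dy": 0.045,"dz": 0,"wx": 0,"wy": 0,"wz": 0,"claw": 0.03}
    - {"dx": 0.012,"dy": 0.045,"dz": 0,"wx": 0,"wy": 0,"wz": 0,"claw": 0.03}
    - {"dx": 0.011,"dy": 0.045,"dz": 0,"wx": 0,"wy": 0,"wz": 0,"claw": 0.03}
    - {"dx": 0.007,"dy": 0.025,"dz": 0,"wx": 0,"wy": 0,"wz": 0,"claw": 0.03}
    - {"dx": 0,"dy": 0,"dz": 0,"wx": 0,"wy": 0,"wz": -9,"claw": 0.03}
    - {"dx": 0,"dy": 0,"dz": 0,"wx": 0,"wy": 0,"wz": -9,"claw": 0.03}
    - {"dx": 0,"dy": 0,"dz": 0,"wx": 0,"wy": 0,"wz": -9,"claw": 0.03}
    - {"dx": 0,"dy": 0,"dz": 0,"wx": 0,"wy": 0,"wz": 0,"claw": 0.03}
    - {"dx": 0,"dy": 0,"dz": 0,"wx": 0,"wy": 0,"wz": 0,"claw": 0.03}

```text
t: 13.85
eef_pos: [0.4885, -0.1539, 0.2011]
tool_rot: [-0.0, 0.986, 0.169, 0.0]
contact_force: [-0.2, -0.4, -0.8]
gripper_width: 0.435
grasp_force: 36.0
```

```bash
sed -i 's/(.0465,.058))/(.0465,.058),(.067,.078))/' held.py; python3 held.py h2
```

```text
[ 0.4885 -0.1539  0.2011] 19.43 [ 0.001  0.    -1.   ] [-0.02  0.28  0.25  2.01 -0.09  0.86 -0.96] 36.02132856845856
held n 9162 z med 13.4
x max 74.4
y [-19.6  17.4] mid -1.1
y [-19.6  17.3] mid -1.2
y [-19.7  17.2] mid -1.2
(0.007, 0.0165) [ 579.2 -171.6] [ 16.1 168.9] 109.4 2643 10.7
(0.007, 0.0165) [ 506.2 -212.9] [37.9 59.6] 20.3 2185 10.9
all [ 530.2 -188.9] [120.2 168.9] 109.4 4828 10.8
(0.027, 0.037) [ 517.8 -231.5] [ 9.3 57.5] 17.0 491 31.2
all [ 528.4 -190.6] [104.6 139.5] 109.4 809 31.1
(0.0465, 0.058) [ 510.8 -208.9] [ 44.8 148.1] 19.6 4508 51.3
all [ 510.2 -209.2] [ 44.8 149.4] 19.7 4509 51.3
(0.067, 0.078) [ 524.  -247.4] [ 39.9 150. ] 19.8 8456 71.0
all [ 524.  -247.4] [ 39.9 150. ] 19.8 8456 71.0
```

>>> drive_tool:
  increments:
    - {"dx": 0.0022,"dy": 0.0004,"dz": 0.04,"wx": 0,"wy": 0,"wz": -0.3,"claw": 0.03}
    - {"dx": 0,"dy": 0,"dz": 0.04,"wx": 0,"wy": 0,"wz": 0,"claw": 0.03}
    - {"dx": 0,"dy": 0,"dz": 0.02,"wx": 0,"wy": 0,"wz": 0,"claw": 0.03}
    - {"dx": 0,"dy": 0,"dz": 0.01,"wx": 0,"wy": 0,"wz": 0,"claw": 0.03}
    - {"dx": 0,"dy": 0,"dz": 0.003,"wx": 0,"wy": 0,"wz": 0,"claw": 0.03}
    - {"dx": 0,"dy": 0,"dz": 0.003,"wx": 0,"wy": 0,"wz": 0,"claw": 0.03}
    - {"dx": 0,"dy": 0,"dz": 0.001,"wx": 0,"wy": 0,"wz": 0,"claw": 0.03}
    - {"dx": 0,"dy": 0,"dz": 0,"wx": 0,"wy": 0,"wz": 0,"claw": 0.03}
    - {"dx": 0,"dy": 0,"dz": 0,"wx": 0,"wy": 0,"wz": 0,"claw": 0.03}

```text
t: 15.02
eef_pos: [0.4911, -0.1536, 0.0842]
tool_rot: [0.0, 0.985, 0.173, 0.0]
contact_force: [0.3, 0.4, 1.1]
gripper_width: 0.432
grasp_force: 36.3
```

>>> drive_tool:
  increments:
    - {"dx": 0,"dy": 0,"dz": 0.0005,"wx": 0,"wy": 0,"wz": 0,"claw": 0.03}
    - {"dx": 0,"dy": 0,"dz": 0,"wx": 0,"wy": 0,"wz": 0,"claw": 0.06}
    - {"dx": 0,"dy": 0,"dz": 0,"wx": 0,"wy": 0,"wz": 0,"claw": 0.07}
    - {"dx": 0,"dy": 0,"dz": -0.02,"wx": 0,"wy": 0,"wz": 0,"claw": 0.07}
    - {"dx": 0,"dy": 0,"dz": -0.05,"wx": 0,"wy": 0,"wz": 0,"claw": 0.085}
    - {"dx": 0,"dy": 0,"dz": -0.05,"wx": 0,"wy": 0,"wz": 0,"claw": 0.085}
    - {"dx": 0,"dy": 0.025,"dz": -0.05,"wx": 0,"wy": 0,"wz": 0,"claw": 0.085}
    - {"dx": 0,"dy": 0.025,"dz": -0.02,"wx": 0,"wy": 0,"wz": 0,"claw": 0.085}
    - {"dx": 0,"dy": 0,"dz": 0,"wx": 0,"wy": 0,"wz": 0,"claw": 0.085}
    - {"dx": 0,"dy": 0,"dz": 0,"wx": 0,"wy": 0,"wz": 0,"claw": 0.085}

```text
t: 16.27
eef_pos: [0.507, -0.1996, 0.2721]
tool_rot: [-0.001, 0.985, 0.173, -0.001]
contact_force: [-0.3, 0.6, 0.6]
gripper_width: 0.994
grasp_force: 0.0
```

```bash
python3 held.py h3 | grep -v held
python3 - <<'E'
from h import *
# knob & case from the side camera again, and flap-plane check
p,d=read_camera("side"); W=cloud("side",p,d); cv2.imwrite("pics/side1.png",p[:,:,::-1])
ps,ds=read_camera("scene"); cv2.imwrite("pics/scene1.png",ps[:,:,::-1]); np.savez("s1.npz",p=p,d=d,ps=ps,ds=ds)
Ws=cloud("scene",ps,ds)
for n,A,q in(("side",W,p),("scene",Ws,ps)):
    m=(np.hypot(A[...,0]-.599,A[...,1]-.243)<.04)&(A[...,2]>.055)&(A[...,2]<.12); Q=A[m]*1000
    print(n,m.sum(),np.percentile(Q,[2,50,98],axis=0).round(0).tolist())
    m=((A[...,2]>.274)&(A[...,2]<.285)&(np.hypot(A[...,0]-.8,A[...,1]-.224)<.25)); print("top",*rect(A,m))
    m=((A[...,2]>.031)&(A[...,2]<.0385)&(A[...,0]<.78)&(A[...,1]>.06)&(A[...,0]>.55)); print("plinth",*rect(A,m));
E
```

```text
[ 0.507  -0.1996  0.2721] 19.92 [-0.002 -0.002 -1.   ] [ 0.02  0.25  0.29  1.86 -0.08  1.04 -0.88] 0.0
side 173 [[586.0, 210.0, 56.0], [614.0, 238.0, 82.0], [638.0, 259.0, 101.0]]
top [804.9 224.3] [146.3 308.6] 83.7 1145 278.5
plinth [663.9 343.3] [225.2 545.8] 90.3 217 34.1
scene 96 [[590.0, 216.0, 63.0], [609.0, 238.0, 87.0], [623.0, 268.0, 101.0]]
top [807.5 222.5] [140.5 312.1] 84.3 3019 277.6
plinth [665.2 712.9] [ 227.4 1281.1] 90.1 261 34.0
  return _methods._mean(a, axis=axis, dtype=dtype,
  ret = ret.dtype.type(ret / rcount)
Traceback (most recent call last):
  File "held.py", line 8, in <module>
    top=Q[Q[:,2]<np.median(Q[:,2])+5]; print("x max",np.percentile(top[:,0],99.5).round(1))
                                                     ~~~~~~~~~~~~~^^^^^^^^^^^^^^^
IndexError: index -1 is out of bounds for axis 0 with size 0
```

View pics/scene1.png

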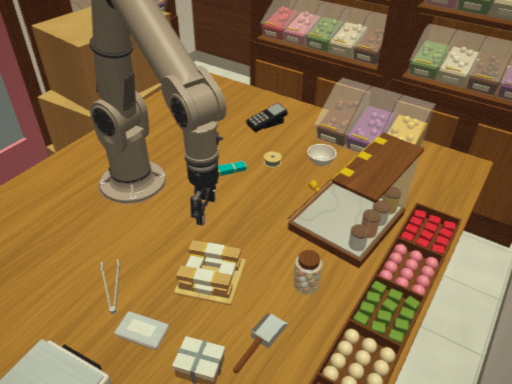

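Third layer is in place at (212,252) and (208,278) and nothing else has moved. The knob shows at (314,185). I go on to the case, staying high and adding a first tilt.

>>> drive_tool:
  increments:
    - {"dx": 0.015,"dy": -0.0477,"dz": 0,"wx": 0,"wy": 0,"wz": 0,"claw": 0.085}
    - {"dx": 0.015,"dy": -0.0477,"dz": 0,"wx": 0,"wy": 0,"wz": 0,"claw": 0.085}
    - {"dx": 0.015,"dy": -0.0477,"dz": 0,"wx": 0,"wy": 0,"wz": 0,"claw": 0.085}
    - {"dx": 0.015,"dy": -0.0477,"dz": 0,"wx": 0,"wy": 0,"wz": 0,"claw": 0.085}
    - {"dx": 0.015,"dy": -0.0477,"dz": 0,"wx": 0,"wy": 0,"wz": 0,"claw": 0.085}
    - {"dx": 0.015,"dy": -0.0477,"dz": 0,"wx": 0,"wy": 0,"wz": 0,"claw": 0.085}
    - {"dx": 0.015,"dy": -0.0477,"dz": 0,"wx": 0,"wy": 0,"wz": 0,"claw": 0.085}
    - {"dx": 0.015,"dy": -0.0477,"dz": 0,"wx": 0,"wy": 0,"wz": 0,"claw": 0.085}
    - {"dx": 0.015,"dy": -0.0477,"dz": 0,"wx": 0,"wy": 0,"wz": 0,"claw": 0.085}
    - {"dx": 0,"dy": 0,"dz": 0,"wx": 0,"wy": 0,"wz": 8.6,"claw": 0.085}
    - {"dx": 0,"dy": 0,"dz": 0,"wx": 0,"wy": 0,"wz": 8.6,"claw": 0.085}
    - {"dx": 0,"dy": 0,"dz": 0,"wx": 0,"wy": 0,"wz": 8.7,"claw": 0.085}
    - {"dx": 0,"dy": 0,"dz": 0,"wx": 0,"wy": 10,"wz": 0,"claw": 0.085}
    - {"dx": 0,"dy": 0,"dz": 0,"wx": 0,"wy": 10,"wz": 0,"claw": 0.085}
    - {"dx": 0,"dy": 0,"dz": 0,"wx": 0,"wy": 0,"wz": 0,"claw": 0.085}
    - {"dx": 0,"dy": 0,"dz": 0,"wx": 0,"wy": 0,"wz": 0,"claw": 0.085}

```text
t: 18.42
eef_pos: [0.4887, 0.2493, 0.2734]
tool_rot: [0.009, 0.984, -0.051, 0.172]
contact_force: [1.1, 0.7, -0.3]
gripper_width: 0.999
grasp_force: 0.0
```

```bash
cat > kin.py <<'E'
from h import *
from scipy.optimize import least_squares
def fk(q,P):
    h,L1,L2,L3,a,b,c7=P
    R=np.eye(3); p=np.array([0,0,h])
    A=lambda ax,t:Ro.from_euler(ax,t).as_matrix()
    R=A('z',q[0])@A('y',q[1]); 
    R=R@A('z',q[2]); p=p+R@[a,0,L1]; R=R@A('y',q[3])
    R=R@A('z',q[4]); p=p+R@[b,0,L2]; R=R@A('y',q[5]); R=R@A('z',q[6]+c7); p=p+R@[0,0,L3]
    return p,R
def fit():
    D=np.load("kin.npy"); qs,ps,Rs=D[:,:7],D[:,7:10],D[:,10:].reshape(-1,3,3)
    def f(P):
        out=[]
        for q,p,R in zip(qs,ps,Rs):
            pp,RR=fk(q,P); out+=list((pp-p)*10)+list((RR-R).ravel())
        return np.array(out)
    best=min((least_squares(f,[.35,.5,.48,.33,0,0,c]) for c in (0,1.57,3.14,-1.57)),key=lambda s:s.cost)
    return best.x,best.cost,f(best.x)
def add():
    import os
    t,R,o=pose(); r=np.concatenate([o["q"],t,R.ravel()])[None]
    D=np.vstack([np.load("kin.npy"),r]) if os.path.exists("kin.npy") else r
    np.save("kin.npy",D); return o
E
python3 - <<'E'
from kin import *
A=lambda az:np.array([[np.cos(az),np.sin(az),0],[np.sin(az),-np.cos(az),0],[0,0,-1]])
rows=[([-.108,.478,.022,1.556,-.011,1.109,-.083],[.6745,0,.2554],90),([.03,.26,.28,1.89,-.09,1,-.87],[.5049,-.1998,.2561],20.1),([-.42,.23,.11,2.14,-.04,.77,-1.73],[.4493,.0832,.1758],7.2),([.14,.38,.25,1.86,-.12,.91,-.79],[.523,-.2459,.1994],19.7),([-.68,.28,.10,2.08,-.04,.78,-2.25],[.4384,.2202,.1715],-7),([-.02,.28,.25,2.01,-.09,.86,-.96],[.4885,-.1539,.2011],19.4),([.02,.25,.29,1.86,-.08,1.04,-.88],[.507,-.1996,.2721],19.9)]
np.save("kin.npy",np.array([np.concatenate([q,p,A(np.radians(a)).ravel()]) for q,p,a in rows]))
o=add(); print(o["q"].round(3),o["eef_pos"].round(4)); P,c,r=fit(); print(P.round(4),c); print(r.reshape(-1,12)[:, :3].round(3)/10)
E
```

```text
[-0.811  0.13   0.093  2.043  0.353  0.761 -2.627] [0.4887 0.2493 0.2734]
[-0.2545  2.0561  0.2905  1.3214 -0.3802  0.1318 -2.0084] 37.17333229377067
[[ 0.1281 -0.0901 -0.0785]
 [-0.1567  0.1539 -0.0185]
 [-0.2672 -0.1986  0.0364]
 [ 0.0508  0.2748 -0.0108]
 [-0.2051 -0.4404  0.0343]
 [-0.1444  0.0936  0.0116]
 [-0.1723  0.1598 -0.0259]
 [ 0.0166 -0.2221  0.0513]]
```

```bash
cat > kin.py <<'E'
from h import *
from scipy.optimize import least_squares
import itertools, os
A=lambda ax,t:Ro.from_euler(ax,t).as_matrix()
def fk(q,P,S):
    h,L1,L2,L3,a,b,c1,c3,c5,c7=P
    R=A('z',S[0]*q[0]+c1)@A('y',q[1])@A('z',S[1]*q[2]+c3); p=np.array([0,0,h])+R@[a,0,L1]
    R=R@A('y',q[3])@A('z',S[2]*q[4]+c5); p=p+R@[b,0,L2]; R=R@A('y',q[5])@A('z',S[3]*q[6]+c7)
    return p+R@[0,0,L3],R
def fit():
    D=np.load("kin.npy"); best=None
    for S in itertools.product((1,-1),repeat=4):
        f=lambda P:np.concatenate([np.r_[(fk(d[:7],P,S)[0]-d[7:10])*10,(fk(d[:7],P,S)[1].ravel()-d[10:])] for d in D]+[np.array(P[4:9])*.02])
        for c in (0,1.57,3.14,-1.57):
            s=least_squares(f,[.33,.53,.48,.33,0,0,0,0,0,c])
            if best is None or s.cost<best[2]: best=(s.x,S,s.cost,f(s.x))
    return best
def add():
    t,R,o=pose(); r=np.concatenate([o["q"],t,R.ravel()])[None]
    np.save("kin.npy",np.vstack([np.load("kin.npy"),r])); return o
E
python3 - <<'E'
from kin import *
P,S,c,r=fit(); print(P.round(4),S,c); print((r[:-5].reshape(-1,12)[:, :3]*100).round(1)); np.savez("P.npz",P=P,S=S)
E
```

```text
[ 0.3243  0.5225  0.4753  0.3185  0.0096  0.     -0.0198 -0.1011  0.0269
  1.4373] (-1, -1, -1, -1) 0.02252427769227799
[[-0.5 -7.4 -0.8]
 [-0.7  2.3  0.4]
 [ 2.  13.5 -2.1]
 [-3.1 -5.5  3.7]
 [-3.6  6.1 -1.3]
 [-0.4 -0.5 -1.6]
 [ 1.2 -0.2  2.2]
 [-1.3 -3.4 -0.5]]
```

```bash
cat > ik.py <<'E'
from kin import *
Z=np.load("P.npz"); P,S=Z["P"],Z["S"]
lo=np.array([-2.96,-.34,-1.41,.24,-1.37,.17,-2.96])+.04; hi=np.array([2.96,2.1,1.46,2.44,4.51,1.92,2.96])-.04
yaw=np.radians(-6); O=np.array([.7395,.230,0]); Xc=np.array([np.cos(yaw),np.sin(yaw),0]); Zc=np.array([0,0,1.]); Yc=np.cross(Zc,Xc)
def target(th,phi,back=0):  # flap angle th rad, tool tilt phi deg at shut (relative to knob fixed)
    a=np.pi/3-th; d=-np.cos(a)*Xc-np.sin(a)*Zc; n=-np.sin(a)*Xc+np.cos(a)*Zc
    k=O+.265*Zc+.225*d+.034*n
    p=np.radians(phi)-th; zt=np.sin(p)*Xc-np.cos(p)*Zc; xt=np.cos(p)*Xc+np.sin(p)*Zc
    return k-(.006+back)*zt,np.c_[xt,np.cross(zt,xt),zt],k
def ik(p,R,q0,w=.01):
    f=lambda q:np.r_[(fk(q,P,S)[0]-p)*10,(fk(q,P,S)[1]-R).ravel(),w*(q-q0)]
    s=least_squares(f,np.clip(q0,lo+.001,hi-.001),bounds=(lo,hi)); q=s.x
    return q,np.linalg.norm(fk(q,P,S)[0]-p)*1000,np.degrees(Ro.from_matrix(fk(q,P,S)[1].T@R).magnitude())
E
python3 - <<'E'
from ik import *
q00=get_obs()["q"]
for phi in (0,10,20,30,45,60):
    q=q00; out=[]
    for th in np.radians([0,15,30,45,60]):
        p,R,_=target(th,phi); q,e,a=ik(p,R,q); out.append((round(e),round(a),q.round(2).tolist()))
    print(phi,*[o if i in(0,4) else o[:2] for i,o in enumerate(out)])
E
```

```text
0 (0, 0, [-0.4, 0.61, -0.12, 1.74, 0.04, 0.79, -2.21]) (0, 0) (0, 0) (0, 0) (6, 8, [0.22, 0.95, -1.03, 1.27, 0.03, 1.88, -2.56])
10 (0, 0, [-0.48, 0.55, -0.07, 1.86, 0.16, 0.58, -2.35]) (0, 0) (0, 0) (0, 0) (1, 2, [0.11, 0.85, -0.86, 1.26, 0.02, 1.88, -2.44])
20 (0, 0, [-0.64, 0.52, 0.06, 1.98, 0.34, 0.36, -2.57]) (0, 0) (0, 0) (0, 0) (0, 0, [-0.26, 0.65, -0.22, 1.33, -0.2, 1.8, -2.14])
30 (1, 2, [-0.88, 0.55, 0.29, 2.06, 0.61, 0.21, -2.92]) (0, 0) (0, 0) (0, 0) (0, 0, [-0.3, 0.55, -0.18, 1.43, -0.16, 1.64, -2.14])
45 (6, 13, [-1.31, 0.73, 0.7, 2.06, 0.38, 0.21, -2.92]) (0, 0) (0, 0) (0, 0) (0, 0, [-0.96, 0.5, 0.67, 1.58, -0.39, 1.47, -1.89])
60 (7, 14, [-1.75, 1.36, 1.17, 2.12, -1.33, 0.21, -1.75]) (3, 5) (0, 0) (0, 0) (0, 0, [-1.45, 0.71, 1.36, 1.75, -0.69, 1.36, -1.63])
```

Run:
```python
from ik import *
t,R,o=pose(); 
p,Rt,k=target(0,20,.07); print("tilt err deg",np.degrees(Ro.from_matrix(R.T@Rt).as_rotvec()).round(1),"pre (tool mm)",((p-t)@R*1000).round(1),"knob",k.round(4), p.round(3))
p2,_,_=target(0,20); print("grasp TCP",p2.round(4))
W=np.load("held.npz")["W"]  # tower check
for lo_,hi_ in ((.007,.0165),(.067,.078)):
    m=((W[...,2]>lo_)&(W[...,2]<hi_)&(np.hypot(W[...,0]-.505,W[...,1]+.202)<.14)).astype(np.uint8)
    nn,lab,st,_=cv2.connectedComponentsWithStats(m,connectivity=4)
    for i in range(1,nn):
        if st[i,4]>1000: print(lo_,*rect(W,lab==i))
    print("all",*rect(W,m>0))
```

```text
tilt err deg [0.  0.1 0. ] pre (tool mm) [ 39.5  -7.  136.4] knob [0.5983 0.2448 0.0871] [0.572 0.248 0.159]
grasp TCP [0.5963 0.2451 0.0928]
0.007 [ 580.3 -171.3] [ 18.7 169.8] 111.6 1740 10.7
0.007 [ 503.1 -200.3] [61.1 63.4] 110.0 2441 10.9
all [ 507.9 -197.2] [168.7 169.7] 109.6 4460 10.8
0.067 [ 490.3 -152.4] [ 39.3 149. ] 19.9 5238 71.1
0.067 [ 524.1 -247.2] [ 39.2 150. ] 19.9 5264 71.0
all [ 506.9 -199.9] [139.9 150. ] 19.9 10502 71.1
```

Tower is good: the third-layer centre is at (506.9, -199.9), yaw 19.9°, with the board unmoved. Moving to the pre-grasp above the knob.

>>> drive_tool:
  increments:
    - {"dx": 0.013,"dy": -0.002,"dz": 0.035,"wx": 0,"wy": 0,"wz": 0,"claw": 0.085}
    - {"dx": 0.013,"dy": -0.0025,"dz": 0.035,"wx": 0,"wy": 0,"wz": 0,"claw": 0.085}
    - {"dx": 0.0135,"dy": -0.0025,"dz": 0.035,"wx": 0,"wy": 0,"wz": 0,"claw": 0.085}
    - {"dx": 0,"dy": 0,"dz": 0.031,"wx": 0,"wy": 0,"wz": 0,"claw": 0.085}
    - {"dx": 0,"dy": 0,"dz": 0,"wx": 0,"wy": 0,"wz": 0,"claw": 0.085}
    - {"dx": 0,"dy": 0,"dz": 0,"wx": 0,"wy": 0,"wz": 0,"claw": 0.085}

```text
t: 19.18
eef_pos: [0.5733, 0.2472, 0.1598]
tool_rot: [0.009, 0.983, -0.052, 0.174]
contact_force: [0.4, -0.1, 0.4]
gripper_width: 0.993
grasp_force: 0.0
```

Run:
```python
from ik import *
t,R,o=pose(); print(t.round(4),o["q"].round(2))
p,d,W=wcloud(); np.savez("k1.npz",p=p,W=W); cv2.imwrite("pics/k1.png",p[:,:,::-1])
T=(W-t)@R*1000
g=target(0,20)[0]; print("grasp step tool mm",((g-t)@R*1000).round(1))
i=p.astype(int); m=(i[...,0]-i[...,2]>60)&(W[...,2]>.06)&(W[...,2]<.12)&(abs(T[...,1])<40)&(abs(T[...,0])<60)&(T[...,2]>20)
v,u=np.where(m); print(m.sum(),"px",np.percentile(u,[2,50,98]),np.percentile(v,[2,50,98])); print("tool",np.percentile(T[m],[3,50,97],axis=0).round(1).tolist()); print("world",np.percentile(W[m],[3,50,97],axis=0).round(4).tolist())
```

```text
[0.5733 0.2472 0.1598] [-0.73  0.4   0.14  2.    0.36  0.51 -2.58]
grasp step tool mm [-1.2 -0.3 70.9]
2024 px [227. 246. 264.] [173. 207. 232.]
tool [[-12.3, -17.2, 62.8], [6.8, -5.5, 70.2], [21.3, 5.8, 93.2]]
world [[0.5871, 0.2385, 0.0786], [0.6033, 0.2494, 0.0954], [0.6253, 0.2616, 0.1021]]
```

View pics/k1.png

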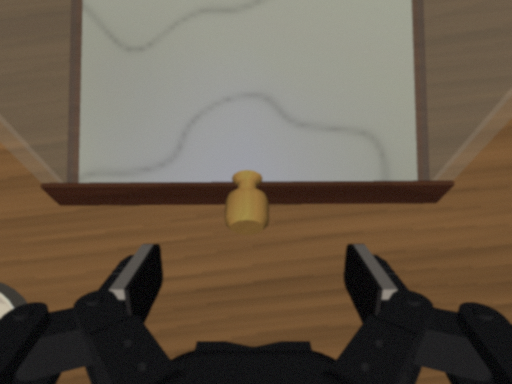

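The brass knob shows at (247,207), about 4 mm left of the finger centre. I fit its head cylinder to the depth points to place it.

Run:
```python
from ik import *
t,R,o=pose(); Z_=np.load("k1.npz"); p,W=Z_["p"],Z_["W"]; T=(W-t)@R*1000
i=p.astype(int); m=(i[...,0]-i[...,2]>60)&(W[...,2]>.06)&(W[...,2]<.12)&(abs(T[...,1])<40)&(abs(T[...,0])<60)&(T[...,2]>20)
m=cv2.erode(m.astype(np.uint8),np.ones((3,3)))>0; v,u=np.where(m); m[:190]=False
Q=W[m]*1000; n=-np.sin(np.pi/3)*Xc+.5*Zc
def sd(c):
    D=Q-c; a=D@n; r=np.linalg.norm(D-a[:,None]*n,axis=1); qa,qr=abs(a)-11,r-14.5
    return np.where((qa>0)|(qr>0),np.hypot(np.maximum(qa,0),np.maximum(qr,0)),np.maximum(qa,qr))
k0=target(0,20)[2]*1000
s=least_squares(sd,k0,loss="soft_l1"); print("knob fit",s.x.round(1),"pred",k0.round(1),"rms",np.sqrt(np.mean(sd(s.x)**2)).round(2),len(Q))
print("tool mm",((s.x/1000-t)@R*1000).round(1))
```

```text
knob fit [599.6 250.1  86.1] pred [598.3 244.8  87.1] rms 0.67 1439
tool mm [-1.1 -5.2 78.6]
```

>>> drive_tool:
  increments:
    - {"dx": -0.001,"dy": -0.004,"dz": 0.03,"wx": 0,"wy": 0,"wz": 0,"claw": 0.085}
    - {"dx": 0,"dy": 0,"dz": 0.025,"wx": 0,"wy": 0,"wz": 0,"claw": 0.085}
    - {"dx": 0,"dy": 0,"dz": 0.0165,"wx": 0,"wy": 0,"wz": 0,"claw": 0.085}
    - {"dx": 0,"dy": 0,"dz": 0,"wx": 0,"wy": 0,"wz": 0,"claw": 0.05}
    - {"dx": 0,"dy": 0,"dz": 0,"wx": 0,"wy": 0,"wz": 0,"claw": 0.05}
    - {"dx": 0,"dy": 0,"dz": 0,"wx": 0,"wy": 0,"wz": 0,"claw": 0.02}
    - {"dx": 0,"dy": 0,"dz": 0,"wx": 0,"wy": 0,"wz": 0,"claw": 0.02}
    - {"dx": 0,"dy": 0,"dz": 0,"wx": 0,"wy": 0,"wz": 0,"claw": 0.02}
    - {"dx": 0,"dy": 0,"dz": 0,"wx": 0,"wy": 0,"wz": 0,"claw": 0.02}
    - {"dx": 0,"dy": 0,"dz": 0,"wx": 0,"wy": 0,"wz": 0,"claw": 0.02}
  newtons: 60

```text
t: 20.48
eef_pos: [0.5965, 0.2491, 0.0927]
tool_rot: [0.009, 0.983, -0.052, 0.174]
contact_force: [-2.6, -0.7, 6.9]
gripper_width: 0.326
grasp_force: 58.5
```

```bash
sed -i 's/O=np.array(\[.7395,.230,0\])/O=np.array([.741,.234,0])/' ik.py
cat > arc.py <<'E'
from ik import *
t,R,o=pose(); print(t.round(4),"q",o["q"].round(2),"F",o["contact_force"].round(1),"M",o["torque"].round(2),"w",round(float(o["gripper_width"]),3))
# grip point & flap angle implied: position about hinge in case frame
g=t+.006*R[:,2]; r=g-O-.265*Zc; x,z=r@Xc,r@Zc
print("hinge frame x,y,z mm",(np.array([x,r@Yc,z])*1000).round(1),"radius",round(np.hypot(x,z)*1000,1),"nominal 227.6; flap deg from knob pos",round(float(np.degrees(np.arctan2(z,-x)-np.arctan2(-.178,.142))),2))
print("tool tilt deg",np.degrees(np.arctan2(R[:,2]@Xc,-(R[:,2]@Zc))).round(2))
E
python3 arc.py
```

```text
[0.5965 0.2491 0.0927] q [-0.72  0.53  0.16  1.98  0.39  0.39 -2.61] F [-2.6 -0.7  6.9] M [-0.18  0.54 -0.08] w 0.326
hinge frame x,y,z mm [-1.432e+02 -1.000e-01 -1.779e+02] radius 228.4 nominal 227.6; flap deg from knob pos 0.26
tool tilt deg 20.06
```

>>> drive_tool:
  increments:
    - {"dx": -0.0047,"dy": 0,"dz": -0.0086,"wx": 0,"wy": -2.5,"wz": 0,"claw": 0.02}
    - {"dx": -0.0047,"dy": 0,"dz": -0.0086,"wx": 0,"wy": -2.5,"wz": 0,"claw": 0.02}
    - {"dx": -0.0047,"dy": 0,"dz": -0.0086,"wx": 0,"wy": -2.5,"wz": 0,"claw": 0.02}
    - {"dx": -0.0047,"dy": 0,"dz": -0.0086,"wx": 0,"wy": -2.5,"wz": 0,"claw": 0.02}
    - {"dx": 0,"dy": 0,"dz": 0,"wx": 0,"wy": 0,"wz": 0,"claw": 0.02}

```text
t: 21.1
eef_pos: [0.5694, 0.2517, 0.12]
tool_rot: [0.004, 0.995, -0.052, 0.088]
contact_force: [1.2, 0.8, -1.2]
gripper_width: 0.321
grasp_force: 60.8
```

```bash
python3 arc.py
```

```text
[0.5694 0.2517 0.12  ] q [-0.55  0.49 -0.03  1.91  0.21  0.62 -2.41] F [ 1.2  0.8 -1.2] M [-0.02 -0.19  0.07] w 0.321
hinge frame x,y,z mm [-171.5   -0.3 -150.9] radius 228.4 nominal 227.6; flap deg from knob pos 10.08
tool tilt deg 10.08
```

Tracking well with low force. Continuing.

>>> drive_tool:
  increments:
    - {"dx": -0.0047,"dy": 0,"dz": -0.0086,"wx": 0,"wy": -2.5,"wz": 0,"claw": 0.02}
    - {"dx": -0.0047,"dy": 0,"dz": -0.0086,"wx": 0,"wy": -2.5,"wz": 0,"claw": 0.02}
    - {"dx": -0.0047,"dy": 0,"dz": -0.0086,"wx": 0,"wy": -2.5,"wz": 0,"claw": 0.02}
    - {"dx": -0.0047,"dy": 0,"dz": -0.0086,"wx": 0,"wy": -2.5,"wz": 0,"claw": 0.02}
    - {"dx": -0.0047,"dy": 0,"dz": -0.0086,"wx": 0,"wy": -2.5,"wz": 0,"claw": 0.02}
    - {"dx": -0.0047,"dy": 0,"dz": -0.0086,"wx": 0,"wy": -2.5,"wz": 0,"claw": 0.02}
    - {"dx": -0.0047,"dy": 0,"dz": -0.0086,"wx": 0,"wy": -2.5,"wz": 0,"claw": 0.02}
    - {"dx": -0.0047,"dy": 0,"dz": -0.0086,"wx": 0,"wy": -2.5,"wz": 0,"claw": 0.02}
    - {"dx": -0.0047,"dy": 0,"dz": -0.0086,"wx": 0,"wy": -2.5,"wz": 0,"claw": 0.02}
    - {"dx": -0.0047,"dy": 0,"dz": -0.0086,"wx": 0,"wy": -2.5,"wz": 0,"claw": 0.02}
    - {"dx": -0.0047,"dy": 0,"dz": -0.0086,"wx": 0,"wy": -2.5,"wz": 0,"claw": 0.02}
    - {"dx": -0.0047,"dy": 0,"dz": -0.0086,"wx": 0,"wy": -2.5,"wz": 0,"claw": 0.02}
    - {"dx": 0,"dy": 0,"dz": 0,"wx": 0,"wy": 0,"wz": 0,"claw": 0.02}

```text
t: 22.72
eef_pos: [0.5205, 0.2566, 0.224]
tool_rot: [-0.009, 0.984, -0.052, -0.173]
contact_force: [1.0, 0.2, -2.3]
gripper_width: 0.318
grasp_force: 60.8
```

```bash
python3 arc.py
```

```text
[0.5205 0.2566 0.224 ] q [-0.35  0.52 -0.17  1.61 -0.12  1.31 -2.14] F [ 1.   0.2 -2.3] M [-0.04 -0.78  0.04] w 0.318
hinge frame x,y,z mm [-223.7   -0.6  -46.6] radius 228.5 nominal 227.6; flap deg from knob pos 39.65
tool tilt deg -19.91
```

>>> drive_tool:
  increments:
    - {"dx": -0.0047,"dy": 0,"dz": -0.0086,"wx": 0,"wy": -2.5,"wz": 0,"claw": 0.02}
    - {"dx": -0.0047,"dy": 0,"dz": -0.0086,"wx": 0,"wy": -2.5,"wz": 0,"claw": 0.02}
    - {"dx": -0.0047,"dy": 0,"dz": -0.0086,"wx": 0,"wy": -2.5,"wz": 0,"claw": 0.02}
    - {"dx": -0.0047,"dy": 0,"dz": -0.0086,"wx": 0,"wy": -2.5,"wz": 0,"claw": 0.02}
    - {"dx": -0.0047,"dy": 0,"dz": -0.0086,"wx": 0,"wy": -2.5,"wz": 0,"claw": 0.02}
    - {"dx": -0.0047,"dy": 0,"dz": -0.0086,"wx": 0,"wy": -2.5,"wz": 0,"claw": 0.02}
    - {"dx": -0.0047,"dy": 0,"dz": -0.0086,"wx": 0,"wy": -2.5,"wz": 0,"claw": 0.02}
    - {"dx": -0.0047,"dy": 0,"dz": -0.0086,"wx": 0,"wy": -2.5,"wz": 0,"claw": 0.02}
    - {"dx": 0,"dy": 0,"dz": 0,"wx": 0,"wy": 0,"wz": 0,"claw": 0.02}
    - {"dx": 0,"dy": 0,"dz": 0,"wx": 0,"wy": 0,"wz": 0,"claw": 0.02}

```text
t: 23.98
eef_pos: [0.5197, 0.2567, 0.3018]
tool_rot: [-0.017, 0.939, -0.049, -0.341]
contact_force: [-2.8, -0.4, -2.6]
gripper_width: 0.32
grasp_force: 60.7
```

```bash
python3 arc.py
python3 - <<'E'
from ik import *
p,d=read_camera("side"); W=cloud("side",p,d); ps,ds=read_camera("scene"); Ws=cloud("scene",ps,ds)
cv2.imwrite("pics/final.png",np.hstack([cv2.resize(ps[60:330,120:460],(400,318)),cv2.resize(p[60:330,120:460],(400,318))])[:,:,::-1])
E
```

```text
[0.5197 0.2567 0.3018] q [-0.29  0.63 -0.18  1.36 -0.25  1.76 -2.12] F [-2.8 -0.4 -2.6] M [-0.39 -0.57  0.27] w 0.32
hinge frame x,y,z mm [-226.3   -0.6   32.2] radius 228.6 nominal 227.6; flap deg from knob pos 59.53
tool tilt deg -39.96
```

View pics/final.png

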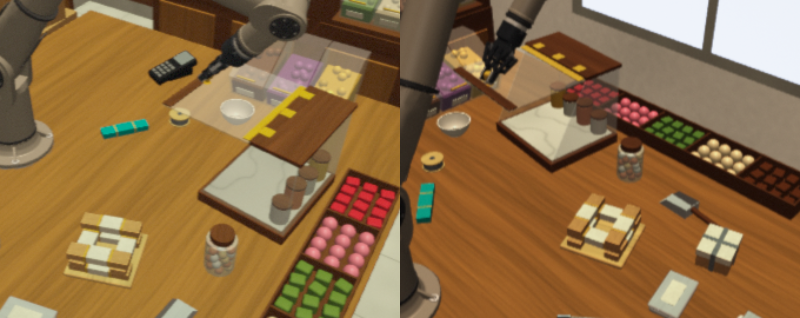

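The left view shows the flap level at (240,95) and held at its knob (205,75). The tower is whole at (105,245). I nudge half a degree and hand in.

>>> drive_tool:
  increments:
    - {"dx": -0.0008,"dy": 0,"dz": -0.0015,"wx": 0,"wy": -0.4,"wz": 0,"claw": 0.02}
    - {"dx": 0,"dy": 0,"dz": 0,"wx": 0,"wy": 0,"wz": 0,"claw": 0.02}
    - {"dx": 0,"dy": 0,"dz": 0,"wx": 0,"wy": 0,"wz": 0,"claw": 0.02}
    - {"dx": 0,"dy": 0,"dz": 0,"wx": 0,"wy": 0,"wz": 0,"claw": 0.02}

```text
t: 24.58
eef_pos: [0.5201, 0.2566, 0.3044]
tool_rot: [-0.018, 0.937, -0.049, -0.345]
contact_force: [-5.3, -1.0, -1.2]
gripper_width: 0.319
grasp_force: 60.6
```

```bash
python3 arc.py; python3 -c "
from station import *
print(hand_in())"
```

```text
[0.5201 0.2566 0.3044] q [-0.29  0.64 -0.18  1.35 -0.26  1.77 -2.12] F [-5.3 -1.  -1.2] M [-0.49 -0.17  0.36] w 0.319
hinge frame x,y,z mm [-225.9   -0.6   34.8] radius 228.6 nominal 227.6; flap deg from knob pos 60.18
tool tilt deg -40.46
the job is handed in; nothing more can be done
None
```

The third layer is on the tower, crosswise and above the bottom bars to within about 2 mm, and the gripper is holding the flap at about 60 degrees, level; the job was handed in at 24.6 s.

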